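Clear the bottles, close the casting mould, put the bottles back

ROBOT

A 7-joint arm with a two-finger parallel gripper is mounted at the origin on a cart in front of the work surface, level with it; the furniture and walls round the work are solid. World frame = base frame: x ahead of the robot, y to its left, z up, the work surface at z = 0. Lengths are in m, angles in rad, forces in N, time in s.
With the tool pointing down it reaches from about 0.4 to 0.875 m from the base axis. Payload 6.5 kg.
Tool frame: the origin (TCP) lies at the very end of the fingers, on their centre line; the grasp point (between the pads) lies ctrl.grip_depth behind it (ctrl.grip_depth is the distance from the TCP to the grasp point, in m); z points along the fingers, y is the line along which they close (so a half turn about z gives the same grasp; the last joint's range is limited). The gripper opens to 85 mm and grips with 20 to 120 N. Pads are 22 mm wide; open, the fingers measure 114 mm over their backs; the gripper's body (76 mm by 85 mm) begins 54 mm behind the grasp point. The pads swing forward as they close: fully open they stand 13 mm farther back than shut.
Start: joints at [1.229, 0.536, -0.004, 1.538, 0.003, 1.067, -0.071], TCP at [0.177, -0.625, 0.231] pointing down, gripper open.
Joint ranges: [-2.7, 2.7], [-0.37, 2.16], [-1.27, 1.26], [0.24, 2.4], [-1.31, 4.45], [0.19, 1.91], [-2.76, 2.76]. Speed limits (rad/s): [2.39, 2.39, 3.14, 3.14, 3.14, 3.14, 3.14].

INTERFACE

Orientations are given as [roll, pitch, yaw] about the fixed x, y, z axes, in that order (R = Rz(yaw) Ry(pitch) Rx(roll)).
In Python, from workcell import ctrl gives the robot as it stands.
- The arm moves only by the tool send_rows, never from a script. Its argument "commands" is a list of rows, each a list of 4 numbers: the shift along the tool's x, y, z in m, then the turn about the tool's z in degrees. A call has 1 to 10 rows; each row shifts and turns the commanded pose from where the row before left it, along the tool's axes as they then stand; what a row does not reach is not made up. A row lasts 1/10 s, in which the tool goes at most 50 mm and 8.59 degrees, less where a joint would pass 70% of its speed; a pose out of reach is approached as far as the arm can. A call is refused whole if a number of a shift passes 0.05 or a number of a turn 8.59, either way. A call with a gripper value outside its range is refused whole. "fingers" is the closure in counts, from 0 (fully open) to 255 (shut), set as the call begins (left out, the last holds). The fingers move at their own pace and stop on an object; the grip force is fixed at half the most. Time passes only in rows, so rows that do not move let the fingers close. It gives the time, the measured TCP pose, the force, the opening and the grip force at its end, in the units of the state.
- ctrl.observe(): the state, without advancing time (a new reading comes with each control period).
- ctrl.capture(name): name is "scene" or "top" or "wrist"; returns the picture (480x640x3 uint8, red, green, blue); there is no depth.
- ctrl.camera_params(name): a dict with "vertical_fov" (degrees; the focal length in pixels is half the picture's height over the tangent of half this angle, whatever the lens; pixels are square), "cx", "cy" (the principal point, pixels), "eye" and "attitude" of the camera in the world; the wrist camera has in their place "T_tool_cam" (4x4, takes a point from camera to tool coordinates, whose origin is the TCP and whose axes are the flange's). Camera axes: x right, y down, z forward; pixel columns grow to the right and rows downward; lengths in m; the calibration is good to about 2 mm. A picture is of the moment at which its call begins: read the wrist's pose just before it. camera_params takes no time and is no camera call.
- ctrl.sign_off(): hands the job in; it is judged then, once.
Trained networks look in the newest picture that a camera, given by its name, has taken for a name from the list of things; names that differ only in an ending like _2 or _b are one class to them, and where a whole thing is asked for, a point or a joint stands for the part that bears it (a point fixed in the world has none). Each returns a list of dicts, best first, with "confidence" (0 to 1); they miss things now and then, are a little off and sometimes report something else, mostly with a low value. They report only what shows in the picture. A call takes as long as a camera call. They do not tell look-alikes from the thing itself.
- ctrl.silhouettes(name, camera): "pixels" (480x640 bool, what is visible of it) and "rect" ([left, top, width, height] in pixels, round what is visible of it).
The state is a dict: "clock": time; "joints": joint angles; "qd": joint speeds; "joint_torque": joint torques, N m; "tool_pos": TCP position; "orientation": TCP orientation; "force": force on the tool from outside, world axes, zero at the start; "torque": the same for the moment, N m; "width": finger opening in m; "gripper_force": force on a finger pad.
Only numpy, scipy, OpenCV 4.12 (cv2) and the standard library are available. Lean on these libraries where they do the work, as an engineer would, in place of code of your own. Each camera call takes 0.05 s, during which the arm holds its last target. There are 200 camera calls.

TASK

The upper half of the split casting mould stands at the back of the grey bottle board, hemmed in by three bottles. Stand all three bottles on the black side mat first, then fetch the mould half and set it fully down, level, on the pins of the lower half it belongs to. Then put each bottle back upright on the middle of the cork disc it came from, and never knock a bottle over.

Things in the scene. Friction and masses are not known exactly. Their poses are not given: they have to be found in the camera images.
- bottle_amber: brown glass bottle with dark cap, about 0.24 kg, round, 56 mm in diameter and 112 mm tall with its cap; the body has straight sides from 3 to 77 mm above the underside, the cap is 32 mm wide. Origin at the centre of the underside, z up its axis. Starts upright on disc_amber.
- bottle_white: white plastic bottle, the larger of the two white ones, about 0.22 kg, round, 51 mm in diameter and 108 mm tall with its cap; the body has straight sides from 3 to 74 mm above the underside, the cap is 40 mm wide. Origin at the centre of the underside, z up its axis. Starts upright on disc_white.
- bottle_small: small white plastic bottle, the shortest of the three, about 0.08 kg, round, 39 mm in diameter and 80 mm tall with its cap; the body has straight sides from 3 to 55 mm above the underside, the cap is 30 mm wide. Origin at the centre of the underside, z up its axis. Starts upright on disc_small.
- disc_amber: flat round cork disc, 72 mm in diameter, 3 mm thick, fixed on the grey bottle board: the place of the brown bottle. Origin at the centre of its underside, 8 mm above the table; its top is 11 mm above the table.
- disc_white: flat round cork disc, 66 mm in diameter, 3 mm thick, fixed on the grey bottle board: the place of the larger white bottle. Origin at the centre of its underside, 8 mm above the table; its top is 11 mm above the table.
- disc_small: flat round cork disc, 54 mm in diameter, 3 mm thick, fixed on the grey bottle board: the place of the small white bottle. Origin at the centre of its underside, 8 mm above the table; its top is 11 mm above the table.
- mat: black rubber side mat, fixed, flat on the table, 110 mm (its x) by 260 mm (its y), 3 mm thick; origin at the centre of its underside on the table. It lies on the other side of the lower mould halves from the bottle board.
- mould_top: upper mould half: oblong plain aluminium block, 46 mm (its x) by 68 mm (its y) and 32 mm tall, about 0.25 kg, lying loose on the bottle board (its underside 8 mm above the table). Two upright through holes 13 mm wide on a diagonal at (x, y) = (10, 22) and (-10, -22) mm, and a 10 mm pouring hole in the middle. A half turn about the vertical makes no difference. Origin at the centre of the underside, z up.
- base_oblong: lower mould half with the same oblong outline as the upper one, 46 mm (its x) by 68 mm (its y), 22 mm tall, fixed on the table; two steel pins 8 mm thick stand 14 mm above its top (the last 6 mm tapered to 3 mm) on a diagonal at (x, y) = (10, 22) and (-10, -22) mm, a 22 mm square pocket 6 mm deep in the middle. Origin at the centre of the underside. The upper half seats with its underside on this top face.
- base_round: lower half of another mould: round, 60 mm in diameter, 22 mm tall, fixed on the table, two pins 8 mm thick standing 14 mm above its top at (x, y) = (0, 18) and (0, -18) mm and a thin dark mark in the middle; the upper half does not fit it. Origin at the centre of the underside.
There are look-alikes about, which are no part of the job. Leave any purple or red look-alike of the bottle_small alone.

How it is judged:
On the way, in this order (a step that is already met when the one before it is completed fails the run):
1. all three bottles stand upright on the side mat, with the mould half still in its place on the board (x of bottle_amber in the frame of mat between -0.055 and 0.055 m and y of bottle_amber in the frame of mat between -0.13 and 0.13 m and z of each of bottle_amber, bottle_white, bottle_small in the frame of mat below 0.009 m and linear speed of each of bottle_amber, bottle_white, bottle_small below 0.03 m/s and angle between each of bottle_amber, bottle_white, bottle_small's own z axis and vertical below 0.1 rad and x of bottle_white in the frame of mat between -0.055 and 0.055 m and y of bottle_white in the frame of mat between -0.13 and 0.13 m and x of bottle_small in the frame of mat between -0.055 and 0.055 m and y of bottle_small in the frame of mat between -0.13 and 0.13 m and distance of mould_top from where it was at the start of the episode below 0.03 m), for 0.2 s.
2. the upper mould half is fully seated on the pins of the oblong lower half while the bottles still stand on the mat (x of bottle_amber in the frame of mat between -0.055 and 0.055 m and y of bottle_amber in the frame of mat between -0.13 and 0.13 m and z of each of bottle_amber, bottle_white, bottle_small in the frame of mat below 0.009 m and linear speed of each of bottle_amber, bottle_white, bottle_small, mould_top below 0.03 m/s and angle between each of bottle_amber, bottle_white, bottle_small, mould_top's own z axis and vertical below 0.1 rad and x of bottle_white in the frame of mat between -0.055 and 0.055 m and y of bottle_white in the frame of mat between -0.13 and 0.13 m and x of bottle_small in the frame of mat between -0.055 and 0.055 m and y of bottle_small in the frame of mat between -0.13 and 0.13 m and horizontal distance between mould_top and base_oblong below 0.006 m and z of mould_top in the frame of base_oblong between 0.018 and 0.025 m and angle between the x axis of mould_top and the x axis of base_oblong, either way round below 0.17 rad), for 0.2 s.
At the end, for the whole second after the job is handed in: The upper mould half lies at rest on the oblong lower half, seated on its pins (within 6 mm, 10 degrees, no more than 3 mm up), and each bottle stands upright at rest on its own cork disc, its centre within 12 mm of the disc's (horizontal distance between mould_top and base_oblong below 0.006 m and z of mould_top in the frame of base_oblong between 0.018 and 0.025 m and angle between the x axis of mould_top and the x axis of base_oblong, either way round below 0.17 rad and linear speed of each of mould_top, bottle_amber, bottle_white, bottle_small below 0.03 m/s and angle between each of mould_top, bottle_amber, bottle_white, bottle_small's own z axis and vertical below 0.1 rad and horizontal distance between bottle_amber and disc_amber below 0.012 m and z of bottle_amber in the frame of disc_amber between -0.002 and 0.009 m and horizontal distance between bottle_white and disc_white below 0.012 m and z of bottle_white in the frame of disc_white between -0.002 and 0.009 m and horizontal distance between bottle_small and disc_small below 0.012 m and z of bottle_small in the frame of disc_small between -0.002 and 0.009 m); the robot touches nothing.
It fails at once if a bottle is knocked over (tilted more than 35 degrees) (angle between any of bottle_amber, bottle_white, bottle_small's own z axis and vertical above 0.61 rad).
It also fails if it takes over 150 s, if anything falls off the work surface, if the arm or the gripper's body presses on something with over 40 N, if the wrist force passes 120 N, or if a joint passes its speed limit or range.

## Working session

There is one attempt and no reset: what is moved stays moved. The work goes in short steps, Python scripts to look and compute and a tool call to move; the robot and the scene stay as the last step left them, time stands still between calls to the robot, and variables do not carry over. Pictures are saved under pics/ and viewed, at most 14 in all, crops included, and the job is handed in when it is done.

Besides the shell and the picture viewer there is one more tool, called after ">>>" in YAML: its name, and indented under it one key for each argument. send_rows: Moves the arm, as the interface text tells. Its arguments: {"type":"object","properties":{"commands":{"type":"array"},"fingers":{"type":"number"}},"required":["commands"]}

```bash
mkdir -p pics; ls
python3 - <<'E'
from workcell import ctrl
import cv2
s=ctrl.observe(); print(s); print(ctrl.grip_depth)
for c in("scene","top"):
    im=ctrl.capture(c); cv2.imwrite(f"pics/{c}0.png",im[:,:,::-1]); print(ctrl.camera_params(c))
print(ctrl.camera_params("wrist"))
E
```

```text
pics
{'clock': 0.0, 'joints': array([ 1.22878865,  0.53717487, -0.00442252,  1.53886888,  0.00257723,
        1.06730593, -0.07119274]), 'qd': array([-1.43704056e-03,  5.36743310e-04,  7.52340911e-04,  1.34498553e-03,
        6.94023130e-04, -5.23915510e-04,  4.76951190e-05]), 'joint_torque': array([-2.91791512e-04, -5.83400345e+01,  1.04840621e+00, -2.59092468e+01,
        1.22781479e-02,  9.78751254e-03,  6.38574463e-06]), 'tool_pos': array([ 0.17681697, -0.62482931,  0.23040926]), 'orientation': array([-3.13984523e+00,  1.16767358e-04,  2.75862125e-01]), 'force': array([0.15564305, 0.5592665 , 0.17260078]), 'torque': array([ 0.02937617,  0.01415459, -0.03304643]), 'gripper_force': 0.0, 'width': 0.0852322827621974}
0.0187
{'vertical_fov': 49.28835482981201, 'cx': 330.1025854618619, 'cy': 247.95311486353913, 'eye': array([0.06331589, 0.86736664, 1.01904702]), 'attitude': array([-2.3504025 ,  0.00300802, -2.57017919])}
{'vertical_fov': 55.33386847635837, 'cx': 316.36436214352005, 'cy': 240.3216009875426, 'eye': array([0.3895718 , 0.04768755, 1.42284098]), 'attitude': array([-2.99028893,  0.00392257, -1.55405324])}
{'vertical_fov': 68.40383366912955, 'cx': 319.1230800870109, 'cy': 243.64087246067953, 'T_tool_cam': array([[ 3.15570186e-04, -9.52844611e-01, -3.03458477e-01,
         7.79362658e-02],
       [ 9.99999916e-01,  2.21650102e-04,  3.43941797e-04,
        -6.73951399e-04],
       [-2.60461486e-04, -3.03458561e-01,  9.52844601e-01,
        -1.42417211e-01],
       [ 0.00000000e+00,  0.00000000e+00,  0.00000000e+00,
         1.00000000e+00]])}
```

View pics/top0.png

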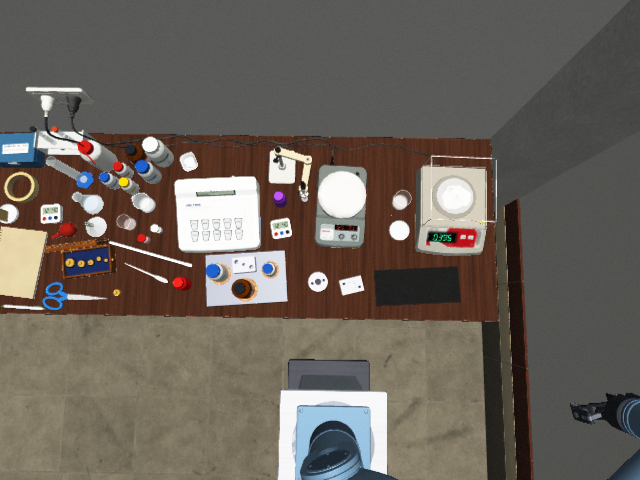

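View pics/scene0.png

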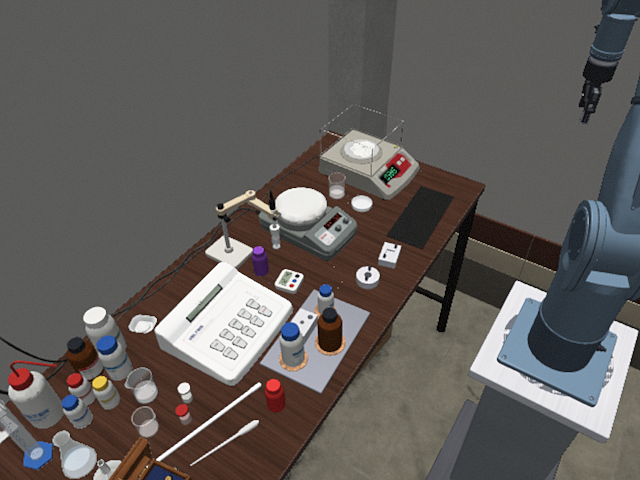

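```bash
cat > h.py <<'E'
import numpy as np, cv2
from scipy.spatial.transform import Rotation as R
from scipy.optimize import least_squares
from workcell import ctrl
def cam(name,s=None):
    p=ctrl.camera_params(name); f=240/np.tan(np.radians(p["vertical_fov"]/2))
    K=np.array([[f,0,p["cx"]],[0,f,p["cy"]],[0,0,1]])
    if name=="wrist":
        T=np.eye(4); T[:3,:3]=R.from_euler("xyz",s["orientation"]).as_matrix(); T[:3,3]=s["tool_pos"]
        T=T@p["T_tool_cam"]; return K,T[:3,:3],T[:3,3]
    return K,R.from_euler("xyz",p["attitude"]).as_matrix(),np.array(p["eye"])
def proj(C,P):
    K,M,e=C; q=(np.atleast_2d(P)-e)@M@K.T; return q[:,:2]/q[:,2:]
def back(C,uv,z):
    K,M,e=C; uv=np.atleast_2d(uv); d=np.c_[uv,np.ones(len(uv))]@np.linalg.inv(K).T@M.T
    return e+d*((z-e[2])/d[:,2:])
DIM={"bottle_amber":(.056,.077,.112,.032),"bottle_white":(.051,.074,.108,.040),"bottle_small":(.039,.055,.080,.030)}
a=np.linspace(0,2*np.pi,48,endpoint=False)
def ring(r,z): return np.c_[r*np.cos(a),r*np.sin(a),0*a+z]
def pts(n):
    if n in DIM:
        D,h,H,c=DIM[n]; return np.vstack([ring(D/2,0),ring(D/2,h),ring(c/2,H)])
    if n.startswith("disc"):
        return ring({"disc_amber":.036,"disc_white":.033,"disc_small":.027}[n],.003)
    if n=="base_round": return np.vstack([ring(.03,0),ring(.03,.022)])
def boxrect(p): return np.r_[p.min(0),p.max(0)]
def fit(n,C,rects,z):   # rects/C lists
    P=pts(n); t=[np.array([r[0],r[1],r[0]+r[2],r[1]+r[3]],float) for r in rects]
    x0=back(C[0],[(t[0][0]+t[0][2])/2,(t[0][1]+t[0][3])/2],z+.03)[0][:2]
    f=lambda x: np.hstack([boxrect(proj(c,P+[x[0],x[1],z]))-(tt-[0,0,0,0]) for c,tt in zip(C,t)])
    s=least_squares(f,x0,loss="soft_l1"); return s.x,s.fun
E
python3 - <<'E'
from h import *
C={c:cam(c) for c in("top","scene")}
for c in C: ctrl.capture(c)
for n,z in [("bottle_amber",.011),("bottle_white",.011),("bottle_small",.011),("base_round",0),("base_oblong",.022),("mould_top",.04),("mat",.003)]:
    for c in C:
        for d in ctrl.silhouettes(n,c)[:3]:
            if d["confidence"]<.25: continue
            r=d["rect"]
            if pts(n) is not None:
                x,e=fit(n,[C[c]],[r],z); print(n,c,round(d["confidence"],2),r,x.round(4),e.round(1))
            else:
                m=cv2.minAreaRect(np.argwhere(d["pixels"])[:,::-1].astype(np.float32))
                w=back(C[c],cv2.boxPoints(m),z)[:,:2]; print(n,c,round(d["confidence"],2),r,w.mean(0).round(4),w.round(3).tolist())
E
```

```text
bottle_amber top 0.67 [234.3, 279.4, 20.7, 22.2] [0.4433 0.2671] [-1.   1.1  1.1 -1.2]
bottle_amber scene 0.65 [320.2, 309.2, 22.7, 41.4] [0.4464 0.2709] [-1.3 -2.9  1.3  1.8]
bottle_white top 0.59 [208.0, 260.8, 22.7, 19.8] [0.5013 0.3448] [-0.2  0.4  0.2 -0.4]
bottle_white scene 0.78 [281.4, 319.3, 23.8, 48.6] [0.4956 0.3499] [-0.5  1.3  0.5 -1.2]
bottle_small top 0.6 [173.2, 276.6, 20.4, 12.9] [0.4632 0.4537] [ 0.5 -0.5 -0.6  0.6]
bottle_small top 0.56 [274.2, 189.9, 16.3, 15.0] [0.7318 0.1642] [ 1.1 -1.1 -1.2  1.2]
bottle_small top 0.53 [262.2, 264.8, 14.7, 15.1] [0.4998 0.1963] [-0.   0.4  0.  -0.4]
bottle_small scene 0.88 [249.0, 243.8, 19.7, 34.9] [0.7247 0.1845] [ 1.2  2.  -1.3 -1.6]
bottle_small scene 0.79 [267.7, 377.9, 18.4, 34.9] [0.4563 0.4641] [-1.2 -0.2  1.3  0.2]
base_round top 0.72 [312.4, 271.0, 14.2, 21.4] [0.476  0.0451] [-2.7  0.7  2.7 -0.7]
base_round scene 0.76 [355.4, 263.7, 24.6, 25.4] [0.4784 0.0473] [ 0.5  1.4 -0.5 -1.1]
base_oblong top 0.79 [338.8, 278.3, 24.6, 16.3] [ 0.4662 -0.051 ] [[0.479, -0.012], [0.497, -0.079], [0.453, -0.09], [0.435, -0.023]]
mould_top top 0.74 [231.9, 255.1, 28.6, 21.1] [0.5233 0.2736] [[0.545, 0.314], [0.553, 0.24], [0.502, 0.233], [0.493, 0.307]]
mould_top scene 0.77 [289.4, 307.9, 27.6, 34.0] [0.5189 0.2747] [[0.546, 0.307], [0.551, 0.233], [0.491, 0.244], [0.488, 0.316]]
mat top 0.57 [374.0, 265.8, 89.1, 39.5] [ 0.4699 -0.2562] [[0.517, -0.123], [0.536, -0.386], [0.422, -0.388], [0.404, -0.128]]
mat scene 0.89 [389.5, 185.8, 62.5, 61.8] [ 0.4715 -0.2587] [[0.515, -0.127], [0.546, -0.421], [0.421, -0.383], [0.404, -0.104]]
mat scene 0.56 [315.7, 286.1, 21.4, 25.3] [0.5364 0.1598] [[0.582, 0.141], [0.548, 0.109], [0.491, 0.179], [0.524, 0.21]]
```

Candidates in the top picture: bottle_small is the blue‑capped white one on its disc (268,269). The look-alikes are red (181,283) and purple (279,198), both off the board. Bottle_white is (217,271), bottle_amber (242,289), mould_top (243,264), base_oblong (351,285), base_round (318,281) and the mat (418,285).

>>> send_rows:
  commands:
    - [0.02,-0.006,0,0]
    - [0.04,-0.012,0,0]
    - [0.04,-0.012,0,0]
    - [0.04,-0.012,0,0]
    - [0.04,-0.012,0,0]
    - [0.04,-0.012,0,0]
    - [0.04,-0.012,0,0]
    - [0.035,-0.01,0,0]
    - [0.015,-0.006,0,0]
    - [0,0,0,0]
  fingers: 0

```text
clock: 1.9
tool_pos: [0.4521, -0.4483, 0.2312]
orientation: [-3.141, -0.001, 0.28]
force: [0.0, -0.5, 0.1]
width: 0.0857
gripper_force: 0.0
```

>>> send_rows:
  commands:
    - [0,0,0,-7.42]
    - [0,0,0,-7.42]
    - [0,0,0,-7.42]
    - [0,0,0,-7.42]
    - [0,0,0,-7.42]
    - [0,0,0,-7.42]
    - [0,0,0,-7.42]
    - [0,0,0,-7.42]
    - [0,0,0,-7.42]
    - [0,0,0,-7.42]

```text
clock: 2.9
tool_pos: [0.4469, -0.4529, 0.2311]
orientation: [-3.14, 0.001, 1.573]
force: [-0.0, 0.2, -0.3]
width: 0.0853
gripper_force: 0.0
```

>>> send_rows:
  commands:
    - [0.02,0.002,-0.004,0]
    - [0.04,0.002,-0.004,0]
    - [0.04,0.002,-0.004,0]
    - [0.04,0.002,-0.004,0]
    - [0.04,0.002,-0.004,0]
    - [0.04,0.002,-0.004,0]
    - [0.04,0.002,-0.004,0]
    - [0.04,0.002,-0.004,0]
    - [0.04,0.002,-0.004,0]
    - [0.04,0.002,-0.004,0]

```text
clock: 3.9
tool_pos: [0.4689, -0.0718, 0.2715]
orientation: [-3.142, 0.002, 1.567]
force: [1.9, 0.4, 0.5]
width: 0.0854
gripper_force: 0.0
```

>>> send_rows:
  commands:
    - [0.04,0.002,-0.004,0]
    - [0.04,0.002,-0.004,0]
    - [0.04,0.002,-0.004,0]
    - [0.04,0.002,-0.004,0]
    - [0.04,0.002,-0.004,0]
    - [0.04,0.002,-0.004,0]
    - [0.04,0.002,-0.004,0]
    - [0.04,0.002,0,0]
    - [0.02,0,0,0]
    - [0,0,0,0]

```text
clock: 4.9
tool_pos: [0.4857, 0.2706, 0.2991]
orientation: [-3.141, -0.001, 1.573]
force: [-0.3, 0.1, -0.1]
width: 0.0854
gripper_force: 0.0
```

```bash
cat > look.py <<'E'
import sys
from h import *
# usage: look.py pic name:z ...
s=ctrl.observe(); C=cam("wrist",s); im=ctrl.capture("wrist")
cv2.imwrite(f"pics/{sys.argv[1]}.png",im[:,:,::-1]); print(s["clock"],s["tool_pos"].round(4),s["orientation"].round(4))
for a_ in sys.argv[2:]:
    n,z=a_.split(":"); z=float(z)
    for d in ctrl.silhouettes(n,"wrist")[:3]:
        if d["confidence"]<.3: continue
        r=d["rect"]; m=d["pixels"]
        if pts(n) is not None and not n.startswith("disc"):
            x,e=fit(n,[C],[r],z); print(n,round(d["confidence"],2),r,x.round(4),e.round(1))
        else:
            q=cv2.minAreaRect(np.argwhere(m)[:,::-1].astype(np.float32))
            w=back(C,cv2.boxPoints(q),z)[:,:2]; l=[w[1]-w[0],w[2]-w[1]]; L=l[0] if np.hypot(*l[0])>np.hypot(*l[1]) else l[1]
            print(n,round(d["confidence"],2),r,w.mean(0).round(4),"sides",[np.hypot(*v).round(4) for v in l],"long-axis deg",np.degrees(np.arctan2(L[1],L[0])).round(1))
E
python3 look.py w1 bottle_amber:.011 bottle_white:.011 bottle_small:.011 mould_top:.04 disc_amber:.011 disc_white:.011 disc_small:.011
```

```text
4.9 [0.4857 0.2706 0.2991] [-3.1414e+00 -7.0000e-04  1.5726e+00]
bottle_amber 0.65 [258.3, 171.1, 54.9, 63.0] [0.4512 0.2751] [-0.6  0.3  0.7 -0.2]
bottle_small 0.65 [486.8, 255.5, 62.0, 47.9] [0.7219 0.1816] [-1.8 -3.2  1.1  2.1]
bottle_small 0.63 [322.5, 237.2, 31.4, 53.6] [0.5074 0.1998] [-1.7  1.1  1.2 -0.9]
bottle_small 0.58 [272.3, 0.4, 44.7, 39.3] [0.4619 0.4415] [ 1.  -1.2 -1.4 22. ]
mould_top 0.68 [329.2, 161.5, 46.2, 65.1] [0.5224 0.2807] sides [np.float64(0.0472), np.float64(0.0713)] long-axis deg -82.1
disc_amber 0.57 [263.7, 163.9, 54.9, 46.8] [0.4583 0.2879] sides [np.float64(0.0378), np.float64(0.0676)] long-axis deg -32.8
disc_white 0.71 [299.9, 101.2, 28.4, 54.9] [0.4751 0.349 ] sides [np.float64(0.0248), np.float64(0.0599)] long-axis deg -70.5
disc_small 0.67 [316.9, 231.8, 42.4, 29.8] [0.5109 0.2101] sides [np.float64(0.0334), np.float64(0.0512)] long-axis deg -4.8
```

View pics/w1.png

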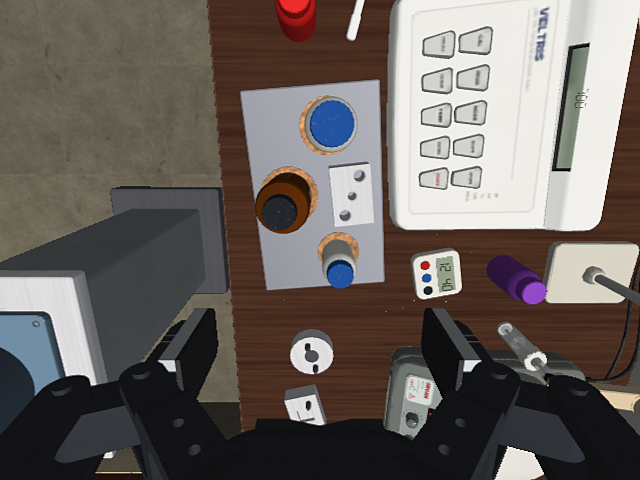

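The picture shows the white bottle at (332,124), amber cap (279,213), small cap (341,274), mould half (352,194), round base (311,352) and oblong base (305,405). The red bottle at (295,15) and the purple at (517,278) are to be left alone.

Run:
```python
from h import *
s=ctrl.observe(); C=cam("wrist",s)
for n,uv,z in [("white",(332,124),.119),("amber",(279,213),.123),("small",(341,274),.091),("round",(311,352),.022),("mould",(352,195),.04)]: print(n,back(C,uv,z)[0].round(4))
im=cv2.imread("pics/w1.png"); hsv=cv2.cvtColor(im,cv2.COLOR_BGR2HSV)
for n,c in [("da",(287,200)),("dw",(328,125)),("ds",(338,252))]: print(n, back(C,c,.011)[0].round(4))
for u,v in [(303,110),(314,185),(322,245),(303,125)]: print(hsv[v,u])
```

```text
white [0.4974 0.3524 0.119 ]
amber [0.4492 0.2746 0.123 ]
small [0.5095 0.2006 0.091 ]
round [0.4746 0.0555 0.022 ]
mould [0.5237 0.2768 0.04  ]
da [0.4465 0.2657 0.011 ]
dw [0.4965 0.3532 0.011 ]
ds [0.5104 0.1979 0.011 ]
[ 11  59 191]
[ 14 140 173]
[ 14 132 195]
[ 14 131 226]
```

>>> send_rows:
  commands:
    - [0,-0.015,0.02,0]
    - [0.001,-0.016,0.03,0]
    - [0,-0.008,0.03,0]
    - [0,0,0.035,0]
    - [0,0,0.035,0]
    - [0,0,0.035,0]
    - [0,0,0.03,0]
    - [0,0,0.02,0]
    - [0,0,0.007,0]
    - [0,0,0,0]

```text
clock: 6.3
tool_pos: [0.4464, 0.27, 0.0569]
orientation: [-3.141, 0.001, 1.571]
force: [0.3, -0.4, -0.1]
width: 0.0854
gripper_force: 0.0
```

>>> send_rows:
  commands:
    - [0,0,0,0]
    - [0,0,0,0]
    - [0,0,0,0]
    - [0,0,0,0]
    - [0,0,0,0]
    - [0,0,0,0]
    - [0,0,0,0]
    - [0,0,0,0]
  fingers: 255

```text
clock: 7.1
tool_pos: [0.4476, 0.271, 0.0589]
orientation: [3.139, -0.001, 1.571]
force: [-0.8, -0.8, 7.5]
width: 0.0543
gripper_force: 62.2
```

>>> send_rows:
  commands:
    - [0,0,-0.01,0]
    - [0,0,-0.025,0]
    - [0,0,-0.03,0]
    - [0,0,-0.035,0]
    - [0,0,-0.03,0]
    - [0,0,-0.015,0]
    - [-0.01,0,-0.005,0]
    - [-0.02,0,0,0]
    - [-0.03,0,0,0]
    - [-0.04,0,0,0]

```text
clock: 8.1
tool_pos: [0.4455, 0.1696, 0.2061]
orientation: [-3.14, 0.0, 1.573]
force: [1.0, 0.7, -3.5]
width: 0.0538
gripper_force: 64.3
```

>>> send_rows:
  commands:
    - [-0.045,0.003,0,0]
    - [-0.045,0.003,0,0]
    - [-0.045,0.003,0,0]
    - [-0.045,0.003,0,0]
    - [-0.045,0.003,0,0]
    - [-0.045,0.003,0,0]
    - [-0.045,0.003,0,0]
    - [-0.045,0.003,0,0]
    - [-0.045,0.003,0,0]
    - [-0.045,0,0,0]

```text
clock: 9.1
tool_pos: [0.4719, -0.2815, 0.2057]
orientation: [-3.139, -0.001, 1.571]
force: [0.8, -0.9, -3.2]
width: 0.0542
gripper_force: 64.3
```

>>> send_rows:
  commands:
    - [-0.035,0,0,0]
    - [-0.02,0,0,0]
    - [-0.007,0,0,0]
    - [0,0,0.01,0]
    - [0,0,0.025,0]
    - [0,0,0.03,0]
    - [0,0,0.03,0]
    - [0,0,0.025,0]
    - [0,0,0.015,0]
    - [0,0,0,0]

```text
clock: 10.1
tool_pos: [0.4722, -0.339, 0.0699]
orientation: [-3.138, -0.003, 1.573]
force: [-0.8, 0.0, -3.1]
width: 0.054
gripper_force: 64.2
```

>>> send_rows:
  commands:
    - [0,0,0.006,0]
    - [0,0,0.005,0]
    - [0,0,0.004,0]
    - [0,0,0.002,0]
    - [0,0,0,0]

```text
clock: 10.6
tool_pos: [0.4736, -0.3416, 0.0553]
orientation: [-3.142, 0.0, 1.571]
force: [0.6, 0.1, -2.9]
width: 0.054
gripper_force: 64.3
```

>>> send_rows:
  commands:
    - [0,0,0.002,0]
    - [0,0,0.002,0]
    - [0,0,0.001,0]
    - [0,0,0.001,0]
    - [0,0,0,0]

```text
clock: 11.1
tool_pos: [0.4739, -0.3418, 0.0509]
orientation: [-3.141, 0.001, 1.571]
force: [-4.3, 2.3, 13.1]
width: 0.0541
gripper_force: 65.8
```

>>> send_rows:
  commands:
    - [0,0,0,0]
    - [0,0,0,0]
    - [0,0,0,0]
    - [0,0,0,0]
    - [0,0,-0.02,0]
    - [0,0,-0.04,0]
    - [0,0,-0.04,0]
    - [0,0,-0.04,0]
    - [0.015,0.002,-0.018,0]
    - [0.03,0.002,0,0]
  fingers: 0

```text
clock: 12.1
tool_pos: [0.4791, -0.2994, 0.2105]
orientation: [3.136, 0.004, 1.566]
force: [0.2, -0.1, -0.5]
width: 0.0857
gripper_force: 0.0
```

>>> send_rows:
  commands:
    - [0.045,0.002,0,0]
    - [0.045,0.002,0,0]
    - [0.045,0.002,0,0]
    - [0.045,0.002,0,0]
    - [0.045,0.002,0,0]
    - [0.045,0.002,0,0]
    - [0.045,0.002,0,0]
    - [0.045,0.002,0,0]
    - [0.045,0.002,0,0]
    - [0.045,0.002,0,0]

```text
clock: 13.1
tool_pos: [0.4975, 0.1551, 0.2073]
orientation: [3.141, 0.0, 1.571]
force: [0.8, -0.7, -0.1]
width: 0.0855
gripper_force: 0.0
```

>>> send_rows:
  commands:
    - [0.045,0,0,0]
    - [0.045,0,0,0]
    - [0.045,0,0,0]
    - [0.035,0,0,0]
    - [0.02,0,0,0]
    - [0.007,0,0,0]
    - [0,0,0,0]
    - [0,0,0.03,0]
    - [0,0,0.03,0]
    - [0,0,0,0]

```text
clock: 14.1
tool_pos: [0.4963, 0.346, 0.1435]
orientation: [-3.136, 0.006, 1.569]
force: [-1.1, -0.7, 0.1]
width: 0.0855
gripper_force: 0.0
```

>>> send_rows:
  commands:
    - [0.004,0.001,0.02,0]
    - [0,0,0.03,0]
    - [0,0,0.025,0]
    - [0,0,0.014,0]
    - [0,0,0.005,0]
    - [0,0,0,0]

```text
clock: 14.7
tool_pos: [0.4991, 0.3542, 0.0539]
orientation: [3.141, -0.0, 1.57]
force: [-0.3, -0.4, 0.8]
width: 0.0849
gripper_force: 0.0
```

>>> send_rows:
  commands:
    - [0,0,0,0]
    - [0,0,0,0]
    - [0,0,0,0]
    - [0,0,0,0]
    - [0,0,0,0]
    - [0,0,0,0]
    - [0,0,0,0]
    - [0,0,0,0]
  fingers: 255

```text
clock: 15.5
tool_pos: [0.4986, 0.3551, 0.0547]
orientation: [3.141, -0.001, 1.571]
force: [-3.2, -1.3, 7.6]
width: 0.0492
gripper_force: 61.3
```

>>> send_rows:
  commands:
    - [0,0,-0.01,0]
    - [0,0,-0.025,0]
    - [0,0,-0.03,0]
    - [0,0,-0.035,0]
    - [0,0,-0.03,0]
    - [0,0,-0.015,0]
    - [-0.01,0,-0.009,0]
    - [-0.02,0,0,0]
    - [-0.03,0,0,0]
    - [-0.04,0,0,0]

```text
clock: 16.5
tool_pos: [0.4974, 0.2536, 0.2061]
orientation: [-3.14, 0.0, 1.573]
force: [0.7, 0.1, -3.2]
width: 0.049
gripper_force: 62.8
```

>>> send_rows:
  commands:
    - [-0.045,-0.003,0,0]
    - [-0.045,-0.003,0,0]
    - [-0.045,-0.003,0,0]
    - [-0.045,-0.003,0,0]
    - [-0.045,-0.003,0,0]
    - [-0.045,-0.003,0,0]
    - [-0.045,-0.003,0,0]
    - [-0.045,-0.003,0,0]
    - [-0.045,-0.002,0,0]
    - [-0.045,0,0,0]

```text
clock: 17.5
tool_pos: [0.4704, -0.1978, 0.2062]
orientation: [-3.139, -0.0, 1.57]
force: [1.2, -0.5, -3.4]
width: 0.0493
gripper_force: 62.8
```

>>> send_rows:
  commands:
    - [-0.035,0,0,0]
    - [-0.02,0,0,0]
    - [-0.005,0,0.01,0]
    - [0,0,0.025,0]
    - [0,0,0.035,0]
    - [0,0,0.035,0]
    - [0,0,0.025,0]
    - [0,0,0.015,0]
    - [0,0,0.007,0]
    - [0,0,0.003,0]

```text
clock: 18.5
tool_pos: [0.4726, -0.255, 0.0519]
orientation: [-3.141, -0.001, 1.571]
force: [0.1, 0.2, -2.4]
width: 0.049
gripper_force: 62.7
```

>>> send_rows:
  commands:
    - [0,0,0.002,0]
    - [0,0,0.002,0]
    - [0,0,0.002,0]
    - [0,0,0.001,0]
    - [0,0,0,0]

```text
clock: 19.0
tool_pos: [0.4733, -0.256, 0.0467]
orientation: [3.141, 0.001, 1.571]
force: [-2.7, -0.2, 9.3]
width: 0.0491
gripper_force: 63.9
```

>>> send_rows:
  commands:
    - [0,0,0,0]
    - [0,0,0,0]
    - [0,0,0,0]
    - [0,0,0,0]
    - [0,0,-0.02,0]
    - [0,0,-0.04,0]
    - [0,0,-0.04,0]
    - [0,0,-0.04,0]
    - [0.015,0.005,-0.015,0]
    - [0.03,0.005,0,0]
  fingers: 0

```text
clock: 20.0
tool_pos: [0.4842, -0.2126, 0.2027]
orientation: [3.137, 0.003, 1.566]
force: [0.1, 0.5, 0.3]
width: 0.0856
gripper_force: 0.0
```

>>> send_rows:
  commands:
    - [0.045,0.005,0,0]
    - [0.045,0.005,0,0]
    - [0.045,0.005,0,0]
    - [0.045,0.005,0,0]
    - [0.045,0.004,0,0]
    - [0.045,0,0,0]
    - [0.045,0,0,0]
    - [0.045,0,0,0]
    - [0.03,0,0,0]
    - [0.015,0,0,0]
  fingers: 45

```text
clock: 21.0
tool_pos: [0.5053, 0.1985, 0.1999]
orientation: [-3.141, -0.002, 1.576]
force: [0.1, -0.6, 0.5]
width: 0.0701
gripper_force: 0.0
```

```bash
python3 look.py w2 bottle_small:.011 disc_small:.011 mould_top:.04 disc_amber:.011 disc_white:.011
```

```text
21.0 [0.5053 0.1985 0.1999] [-3.1407e+00 -1.6000e-03  1.5757e+00]
bottle_small 0.96 [522.3, 220.6, 94.7, 61.0] [0.7173 0.1807] [-6.2 -4.1  1.2  2.1]
bottle_small 0.61 [301.8, 197.5, 43.4, 61.2] [0.5088 0.1992] [-2.3 -1.3  2.3  1. ]
disc_small 0.69 [297.2, 186.7, 57.4, 38.5] [0.5105 0.2096] sides [np.float64(0.036), np.float64(0.0514)] long-axis deg -2.0
mould_top 0.73 [310.3, 81.4, 64.0, 91.9] [0.5238 0.2792] sides [np.float64(0.0457), np.float64(0.0679)] long-axis deg -80.9
disc_amber 0.61 [219.5, 90.3, 77.1, 86.4] [0.449  0.2737] sides [np.float64(0.0676), np.float64(0.0711)] long-axis deg -90.8
disc_white 0.6 [270.8, 0.0, 76.4, 73.9] [0.4951 0.3505] sides [np.float64(0.063), np.float64(0.0552)] long-axis deg 0.3
```

View pics/w2.png

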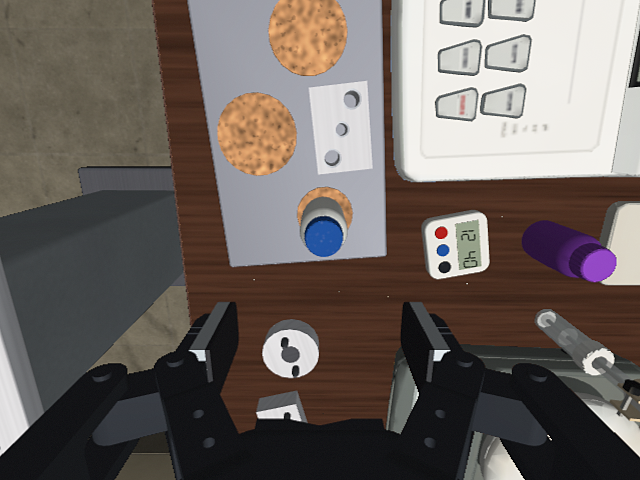

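The empty amber disc shows at (258,133), the white disc at (308,35), the mould half at (340,128) and the small bottle on its disc at (325,220). Both moved bottles lifted cleanly, so I'll take the small one now.

>>> send_rows:
  commands:
    - [0.001,0.002,0.02,0]
    - [0,0,0.035,0]
    - [0,0,0.035,0]
    - [0,0,0.035,0]
    - [0,0,0.025,0]
    - [0,0,0.01,0]
    - [0,0,0.004,0]
    - [0,0,0,0]
    - [0,0,0,0]

```text
clock: 22.2
tool_pos: [0.5097, 0.1956, 0.0375]
orientation: [3.14, -0.001, 1.57]
force: [0.4, 0.3, -0.4]
width: 0.0704
gripper_force: 0.0
```

>>> send_rows:
  commands:
    - [0,0,0,0]
    - [0,0,0,0]
    - [0,0,0,0]
    - [0,0,0,0]
    - [0,0,0,0]
    - [0,0,0,0]
    - [0,0,0,0]
    - [0,0,0,0]
  fingers: 255

```text
clock: 23.0
tool_pos: [0.5091, 0.1957, 0.0373]
orientation: [3.14, -0.0, 1.571]
force: [-0.5, -1.2, 5.8]
width: 0.0371
gripper_force: 59.4
```

>>> send_rows:
  commands:
    - [0,0,-0.01,0]
    - [0,0,-0.025,0]
    - [0,0,-0.035,0]
    - [0,0,-0.035,0]
    - [0,0,-0.03,0]
    - [0,0,-0.02,0]
    - [-0.01,0,-0.009,0]
    - [-0.02,0,0,0]
    - [-0.03,-0.002,0,0]
    - [-0.04,-0.004,0,0]

```text
clock: 24.0
tool_pos: [0.5021, 0.095, 0.2001]
orientation: [-3.141, -0.001, 1.573]
force: [1.3, -0.8, -1.5]
width: 0.0371
gripper_force: 60.1
```

>>> send_rows:
  commands:
    - [-0.045,-0.006,0,0]
    - [-0.045,-0.006,0,0]
    - [-0.045,-0.006,0,0]
    - [-0.045,-0.006,0,0]
    - [-0.045,-0.006,0,0]
    - [-0.028,-0.004,0,0]
    - [-0.013,0,0.01,0]
    - [0,0,0.03,0]
    - [0,0,0.035,0]
    - [0,0,0.035,0]

```text
clock: 25.0
tool_pos: [0.4683, -0.1697, 0.0886]
orientation: [3.142, -0.001, 1.572]
force: [1.2, -1.1, -0.3]
width: 0.0375
gripper_force: 60.1
```

>>> send_rows:
  commands:
    - [0,0,0.03,0]
    - [0,0,0.02,0]
    - [0,0,0.007,0]
    - [0,0,0.002,0]
    - [0,0,0.002,0]
    - [0,0,0.001,0]
    - [0,0,0,0]

```text
clock: 25.7
tool_pos: [0.4694, -0.1706, 0.0293]
orientation: [3.14, 0.0, 1.571]
force: [-1.8, 0.5, 2.4]
width: 0.0373
gripper_force: 60.4
```

>>> send_rows:
  commands:
    - [0,0,0.001,0]
    - [0,0,0,0]

```text
clock: 25.9
tool_pos: [0.4694, -0.1706, 0.0292]
orientation: [3.14, 0.001, 1.571]
force: [-4.8, 2.8, 17.8]
width: 0.0371
gripper_force: 62.0
```

>>> send_rows:
  commands:
    - [0,0,0,0]
    - [0,0,0,0]
    - [0,0,0,0]
    - [0,0,0,0]
    - [0,0,-0.02,0]
    - [0,0,-0.045,0]
    - [0,0,-0.045,0]
    - [0,0,-0.045,0]
    - [0,0,-0.045,0]
    - [0,0,0,0]
  fingers: 0

```text
clock: 26.9
tool_pos: [0.4723, -0.1713, 0.233]
orientation: [3.132, 0.004, 1.571]
force: [0.9, -0.6, -0.3]
width: 0.0854
gripper_force: 0.0
```

```bash
python3 look.py w3 bottle_small:.003 bottle_white:.003 bottle_amber:.003 base_oblong:.022 base_round:0 mat:.003
```

```text
26.9 [ 0.4723 -0.1713  0.233 ] [3.132  0.0039 1.5706]
bottle_small 0.65 [293.1, 182.6, 39.3, 55.8] [ 0.4682 -0.1661] [-1.6  1.3  1.6 -0.9]
bottle_white 0.82 [290.2, 258.0, 53.9, 88.6] [ 0.4721 -0.2526] [-0.1 -1.9  0.1  1.1]
bottle_amber 0.92 [292.1, 333.4, 58.2, 89.0] [ 0.476  -0.3357] [  1.3 -13.6  -1.3   1.4]
base_oblong 0.77 [277.5, 33.4, 62.3, 95.8] [ 0.4663 -0.0501] sides [np.float64(0.0458), np.float64(0.0689)] long-axis deg -73.9
mat 0.76 [253.0, 159.5, 109.7, 217.2] [ 0.4671 -0.254 ] sides [np.float64(0.1087), np.float64(0.2616)] long-axis deg -84.3
```

View pics/w3.png

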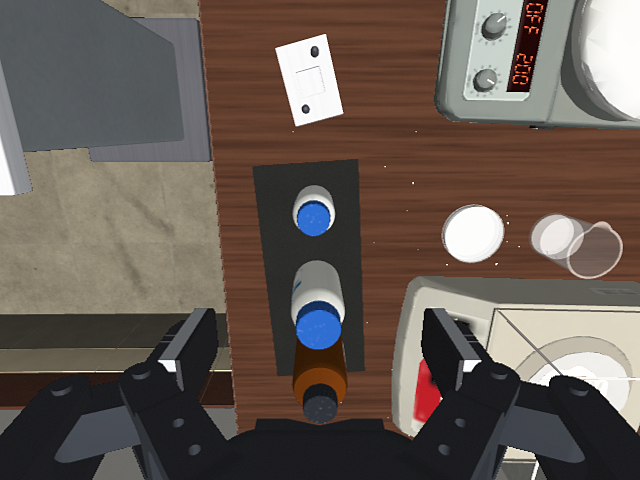

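All three bottles stand on the mat (small at (313,205), white (318,300), amber (320,380)), and the oblong base is at (310,80). Next I'll measure the gap behind the mould half to choose its grip axis.

Run:
```python
from h import *
s={"tool_pos":np.array([.5053,.1985,.1999]),"orientation":np.array([-3.1407,-.0016,1.5757])}
C=cam("wrist",s)
print(back(C,(371,128),.04)); 
for z in(0,.03,.06): print(z,back(C,(393,128),z))
Ct=cam("scene")
for z in(0,.03,.06): print(z,back(Ct,[(244,380),(291,292)],z))
```

```text
[[0.54702817 0.27978516 0.04      ]]
0 [[0.5727989  0.28033023 0.        ]]
0.03 [[0.56689313 0.27999125 0.03      ]]
0.06 [[0.56098735 0.27965228 0.06      ]]
0 [[0.55935325 0.45316339 0.        ]
 [0.62106443 0.19024398 0.        ]]
0.03 [[0.54475028 0.46535723 0.03      ]
 [0.60464472 0.21017797 0.03      ]]
0.06 [[0.5301473  0.47755107 0.06      ]
 [0.58822501 0.23011197 0.06      ]]
```

>>> send_rows:
  commands:
    - [0,0,0,8.09]
    - [0,0,0,8.09]
    - [0,0,0,8.09]
    - [0,0,0,8.09]
    - [0,0,0,8.09]
    - [0,0,0,8.09]
    - [0,0,0,8.09]
    - [0,0,0,8.09]
    - [0,0,0,8.09]
    - [0,0,0,8.09]

```text
clock: 28.25
tool_pos: [0.4682, -0.1703, 0.2263]
orientation: [-3.141, 0.002, 0.153]
force: [-0.2, -0.3, 0.2]
width: 0.0851
gripper_force: 0.0
```

>>> send_rows:
  commands:
    - [0.008,-0.028,0.003,0]
    - [0.0124,-0.0436,0.003,0]
    - [0.0124,-0.0436,0.003,0]
    - [0.0124,-0.0436,0.003,0]
    - [0.0124,-0.0436,0.003,0]
    - [0.0124,-0.0436,0.003,0]
    - [0.0124,-0.0436,0.003,0]
    - [0.0124,-0.0436,0.003,0]
    - [0.0124,-0.0436,0.003,0]
    - [0.0124,-0.0436,0.003,0]

```text
clock: 29.25
tool_pos: [0.5197, 0.2651, 0.196]
orientation: [3.141, 0.002, 0.159]
force: [0.1, -0.3, -0.1]
width: 0.0849
gripper_force: 0.0
```

>>> send_rows:
  commands:
    - [0.005,-0.016,0,0]
    - [0,0,0,0]
    - [0,0,0,0]
    - [0,0,0,0]

```text
clock: 29.65
tool_pos: [0.523, 0.2775, 0.1968]
orientation: [3.14, 0.001, 0.156]
force: [0.0, -0.3, 0.1]
width: 0.0853
gripper_force: 0.0
```

```bash
python3 look.py w4 mould_top:.04 disc_amber:.011 disc_white:.011 disc_small:.011
```

```text
29.65 [0.523  0.2775 0.1968] [3.1397e+00 9.0000e-04 1.5620e-01]
mould_top 0.66 [277.6, 191.6, 79.9, 56.6] [0.5254 0.2787] sides [np.float64(0.0515), np.float64(0.0673)] long-axis deg -83.7
disc_amber 0.56 [278.0, 253.3, 68.5, 65.6] [0.4497 0.2735] sides [np.float64(0.0689), np.float64(0.071)] long-axis deg -169.7
disc_white 0.72 [200.8, 198.5, 70.2, 66.3] [0.4951 0.355 ] sides [np.float64(0.0628), np.float64(0.0652)] long-axis deg -173.5
disc_white 0.59 [369.1, 213.9, 55.7, 57.5] [0.5107 0.2005] sides [np.float64(0.0516), np.float64(0.0511)] long-axis deg -45.6
disc_small 0.84 [370.6, 213.7, 52.9, 56.9] [0.5105 0.201 ] sides [np.float64(0.0517), np.float64(0.0508)] long-axis deg -33.7
disc_small 0.66 [279.4, 255.8, 68.4, 62.0] [0.4493 0.2729] sides [np.float64(0.0681), np.float64(0.0677)] long-axis deg -81.1
disc_small 0.51 [277.3, 192.0, 84.3, 58.3] [0.5183 0.2777] sides [np.float64(0.0567), np.float64(0.0744)] long-axis deg -83.1
```

View pics/w4.png

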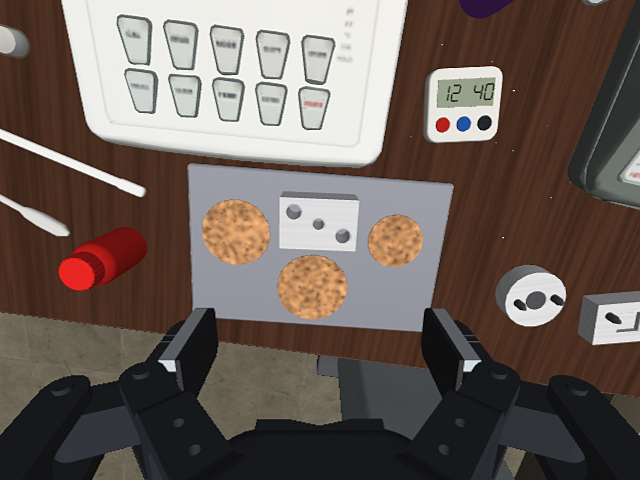

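The three empty cork discs are at (236,231), (313,287) and (396,240), with the mould half's top face near (318,223). Its holes are at (293,212) and (343,236).

```bash
cat > holes.py <<'E'
from h import *
def blobs(f,roi,C,z,thr,amin=15,amax=400):
    g=cv2.imread(f"pics/{f}.png",0); x,y,w,h=roi; q=(g[y:y+h,x:x+w]<thr).astype(np.uint8)
    n,_,st,c=cv2.connectedComponentsWithStats(q)
    for i in range(1,n):
        if amin<st[i,4]<amax: print(f,(c[i]+[x,y]).round(1),st[i,4],back(C,c[i]+[x,y],z)[0][:2].round(4))
E
python3 - <<'E'
from holes import *
S=lambda p,o:{"tool_pos":np.array(p),"orientation":np.array(o)}
C4=cam("wrist",S([.523,.2775,.1968],[3.1397,.0009,.1562])); blobs("w4",(286,202,66,44),C4,.04,150)
C2=cam("wrist",S([.5053,.1985,.1999],[-3.1407,-.0016,1.5757])); blobs("w2",(318,88,46,80),C2,.04,150)
E
```

```text
w4 [292.7 213.4] 114 [0.5292 0.3019]
w4 [318.  224.4] 86 [0.5229 0.2788]
w4 [342.6 236.7] 131 [0.5151 0.2556]
w2 [354.1  96.2] 92 [0.5318 0.3032]
w2 [344.2 128.8] 41 [0.5246 0.2785]
w2 [333.7 161.2] 59 [0.5165 0.2528]
```

>>> send_rows:
  commands:
    - [0,-0.001,0.015,1.6]
    - [0,0,0.03,0]
    - [0,0,0.035,0]
    - [0,0,0.035,0]
    - [0,0,0.03,0]
    - [0,0,0.02,0]
    - [0,0,0.012,0]
    - [0,0,0.006,0]
    - [0,0,0,0]
    - [0,0,0,0]

```text
clock: 30.9
tool_pos: [0.5232, 0.2815, 0.0153]
orientation: [-3.141, -0.002, 0.131]
force: [-0.7, -0.6, -0.2]
width: 0.0852
gripper_force: 0.0
```

>>> send_rows:
  commands:
    - [0,0,0,0]
    - [0,0,0,0]
    - [0,0,0,0]
    - [0,0,0,0]
    - [0,0,0,0]
    - [0,0,0,0]
    - [0,0,0,0]
    - [0,0,0,0]
  fingers: 255

```text
clock: 31.7
tool_pos: [0.5234, 0.2811, 0.0157]
orientation: [3.142, -0.002, 0.131]
force: [-0.9, -1.2, 6.7]
width: 0.0666
gripper_force: 67.7
```

>>> send_rows:
  commands:
    - [0,0,-0.01,0]
    - [0,0,-0.025,0]
    - [0,0,-0.035,0]
    - [0,0,-0.035,0]
    - [0,0,-0.035,0]
    - [0,0,-0.03,0]
    - [0,0,-0.015,0]
    - [-0.004,0.013,0,0]
    - [-0.008,0.026,0,0]
    - [-0.0113,0.0366,0,0]

```text
clock: 32.7
tool_pos: [0.5076, 0.2024, 0.1975]
orientation: [-3.141, 0.003, 0.133]
force: [-0.1, -0.4, -2.2]
width: 0.0665
gripper_force: 68.1
```

>>> send_rows:
  commands:
    - [-0.0113,0.0366,0,0]
    - [-0.0113,0.0366,0,0]
    - [-0.0113,0.0366,0,0]
    - [-0.0113,0.0366,0,0]
    - [-0.0113,0.0366,0,0]
    - [-0.0113,0.0366,0,0]
    - [-0.006,0.02,0,0]
    - [-0.0025,0.007,0,-4.3]
    - [0,0,0,-4.3]
    - [0,0,0,0]

```text
clock: 33.7
tool_pos: [0.4638, -0.0526, 0.1976]
orientation: [-3.141, 0.003, 0.28]
force: [-0.0, 0.6, -1.5]
width: 0.0666
gripper_force: 68.1
```

>>> send_rows:
  commands:
    - [0,0,0,0]
    - [0,0,0,0]
    - [0,0,0,0]

```text
clock: 34.0
tool_pos: [0.4656, -0.0512, 0.199]
orientation: [-3.141, 0.001, 0.281]
force: [-0.7, 1.0, -2.4]
width: 0.0666
gripper_force: 68.1
```

```bash
python3 look.py w5 base_oblong:.022 mould_top:.22
```

```text
34.0 [ 0.4656 -0.0512  0.199 ] [-3.1414e+00  5.0000e-04  2.8080e-01]
base_oblong 0.57 [281.3, 187.4, 74.5, 56.3] [ 0.4676 -0.0503] sides [np.float64(0.0499), np.float64(0.0672)] long-axis deg -75.7
```

View pics/w5.png

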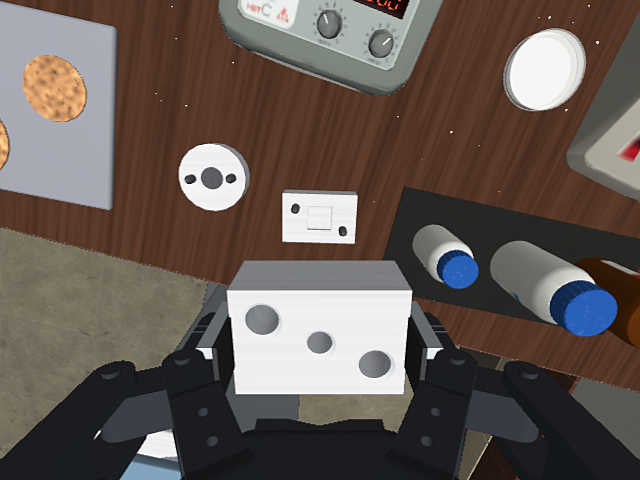

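The held mould half shows its holes at (262,319) and (375,363), and the base pins are at (295,209) and (343,231). Both are in one picture, so I can take the relative offset from it.

Run:
```python
from holes import *
C=cam("wrist",{"tool_pos":np.array([.4656,-.0515,.198]),"orientation":np.array([3.1415,0,.2808])})
for t in(120,180,215): blobs("w5",(236,295,165,90),C,.225,t,100,3000); print(t)
for t in(80,120): blobs("w5",(286,196,66,44),C,.036,t,10,200); print(t)
g=cv2.imread("pics/w5.png"); c=g[180:400,220:420]; cv2.imwrite("pics/w5c.png",cv2.resize(c,None,fx=2.7,fy=2.7,interpolation=cv2.INTER_CUBIC))
```

```text
w5 [271.6 322.9] 181 [ 0.4706 -0.0311]
w5 [325.2 342.8] 162 [ 0.468  -0.0525]
w5 [380.4 363.1] 346 [ 0.4652 -0.0755]
120
w5 [261.7 319.3] 801 [ 0.471  -0.0273]
w5 [319.2 342.1] 436 [ 0.4676 -0.0503]
w5 [374.4 363.8] 700 [ 0.4643 -0.0734]
180
w5 [262.  319.1] 842 [ 0.4712 -0.0274]
w5 [319.4 342. ] 467 [ 0.4677 -0.0504]
w5 [375.  363.6] 747 [ 0.4644 -0.0736]
215
w5 [294.9 207.9] 47 [ 0.4729 -0.0268]
w5 [342.1 230.5] 50 [ 0.4647 -0.0726]
80
w5 [294.8 208.3] 66 [ 0.4725 -0.0267]
w5 [342.2 230.8] 66 [ 0.4645 -0.0728]
w5 [319. 229.] 13 [ 0.4603 -0.0523]
120
```

View pics/w5c.png

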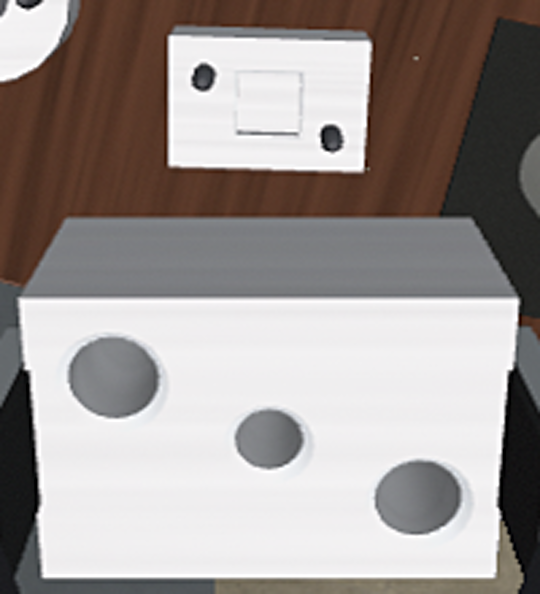

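Run:
```python
from h import *
C=cam("wrist",{"tool_pos":np.array([.4656,-.0515,.198]),"orientation":np.array([3.1415,0,.2808])})
yaw=.2808; tx=np.array([np.cos(yaw),np.sin(yaw)]); ty=np.array([np.sin(yaw),-np.cos(yaw)])
def rep(n,crop,z):
    w=back(C,np.array(crop)/2.7+[220,180],z)[:,:2]; d=np.roll(w,-1,0)-w
    L=d[0]-d[2]; c=w.mean(0)-np.array([.4656,-.0515])
    print(n,z,"sides",np.hypot(*d.T).round(4),"tool xy",(c@tx).round(4),(c@ty).round(4),"turn",np.degrees(np.arctan2(L@tx,L@ty)).round(2))
rep("base",[(170,36),(370,40),(365,171),(168,166)],.022)
rep("pocket",[(237,71),(302,72),(300,135),(236,132)],.022)
for z in(.215,.22,.225): rep("mould",[(22,297),(517,297),(497,577),(42,578)],z)
for z in(.215,.22,.225): rep("holes",[(114,376),(418,497),(418,497),(114,376)],z)
for z in(.026,.036): rep("pins",[(203,77),(331,138),(331,138),(203,77)],z)
```

```text
base 0.022 sides [0.0671 0.0461 0.069  0.0457] tool xy 0.0007 -0.0003 turn -1.33
pocket 0.022 sides [0.022  0.0222 0.0222 0.0214] tool xy 0.0013 -0.0002 turn -1.83
mould 0.215 sides [0.0713 0.049  0.0727 0.0492] tool xy -0.0055 -0.0003 turn 0.08
mould 0.22 sides [0.0685 0.047  0.0698 0.0472] tool xy -0.0021 -0.0003 turn 0.08
mould 0.225 sides [0.0656 0.0451 0.0669 0.0452] tool xy 0.0012 -0.0004 turn 0.08
holes 0.215 sides [0.0507 0.     0.0507 0.    ] tool xy -0.0043 -0.0003 turn -24.62
holes 0.22 sides [0.0486 0.     0.0486 0.    ] tool xy -0.001 -0.0004 turn -24.62
holes 0.225 sides [0.0466 0.     0.0466 0.    ] tool xy 0.0023 -0.0004 turn -24.62
pins 0.026 sides [0.0483 0.     0.0483 0.    ] tool xy 0.0006 -0.0005 turn -26.08
pins 0.036 sides [0.0468 0.     0.0468 0.    ] tool xy 0.003 -0.0006 turn -26.08
```

>>> send_rows:
  commands:
    - [0.001,0,0.01,1.4]
    - [0,0,0.025,0]
    - [0,0,0.03,0]
    - [0,0,0.03,0]
    - [0,0,0.025,0]
    - [0,0,0.015,0]
    - [0,0,0.008,0]
    - [0,0,0.005,0]
    - [0,0,0,0]
    - [0,0,0,0]

```text
clock: 35.15
tool_pos: [0.4674, -0.0511, 0.0519]
orientation: [3.141, -0.001, 0.257]
force: [-0.7, -0.4, -2.6]
width: 0.0666
gripper_force: 68.1
```

>>> send_rows:
  commands:
    - [0,0,0.003,0]
    - [0,0,0.003,0]
    - [0,0,0.003,0]
    - [0,0,0.002,0]
    - [0,0,0.002,0]
    - [0,0,0,0]

```text
clock: 35.75
tool_pos: [0.4666, -0.0511, 0.038]
orientation: [-3.141, 0.001, 0.257]
force: [-0.0, 0.5, -2.3]
width: 0.0666
gripper_force: 68.1
```

>>> send_rows:
  commands:
    - [0,0,0.002,0]
    - [0,0,0.002,0]
    - [0,0,0.002,0]
    - [0,0,0.001,0]
    - [0,0,0,0]

```text
clock: 36.25
tool_pos: [0.4666, -0.0511, 0.0311]
orientation: [-3.142, 0.0, 0.257]
force: [0.8, -0.1, -3.1]
width: 0.0666
gripper_force: 68.1
```

>>> send_rows:
  commands:
    - [0,0,0.001,0]
    - [0,0,0.001,0]
    - [0,0,0.001,0]
    - [0,0,0,0]

```text
clock: 36.65
tool_pos: [0.4668, -0.0511, 0.0296]
orientation: [3.141, 0.0, 0.257]
force: [-5.9, 0.2, 20.7]
width: 0.0667
gripper_force: 70.9
```

>>> send_rows:
  commands:
    - [0,0,0,0]
    - [0,0,0,0]
    - [0,0,0,0]
    - [0,0,0,0]
    - [0,0,0,0]
    - [0,0,-0.01,0]
    - [0,0,-0.03,0]
    - [0,0,-0.045,0]
    - [0,0,-0.045,0]
    - [0,0,-0.045,0]
  fingers: 0

```text
clock: 37.65
tool_pos: [0.4663, -0.0509, 0.2057]
orientation: [-3.141, -0.0, 0.257]
force: [1.6, 0.4, 0.3]
width: 0.0851
gripper_force: 0.0
```

>>> send_rows:
  commands:
    - [0,0,0,0]
    - [0,0,0,0]
    - [0,0,0,0]

```text
clock: 37.95
tool_pos: [0.4658, -0.0512, 0.2026]
orientation: [-3.141, 0.002, 0.257]
force: [-0.4, -0.2, -0.5]
width: 0.085
gripper_force: 0.0
```

```bash
python3 look.py w6 mould_top:.054 bottle_small:.003 bottle_white:.003 bottle_amber:.003; python3 -c "
import cv2;g=cv2.imread('pics/w6.png')[140:300,230:410];cv2.imwrite('pics/w6c.png',cv2.resize(g,None,fx=3,fy=3,interpolation=cv2.INTER_CUBIC))"
```

```text
37.95 [ 0.4658 -0.0512  0.2026] [-3.1412e+00  1.7000e-03  2.5660e-01]
mould_top 0.8 [278.4, 192.6, 86.2, 59.8] [ 0.4686 -0.051 ] sides [np.float64(0.0671), np.float64(0.0508)] long-axis deg -75.3
bottle_small 0.6 [412.4, 218.9, 63.1, 66.7] [ 0.4687 -0.1638] [-3.6  0.8  1.1 -0.6]
bottle_white 0.81 [489.8, 235.0, 126.9, 93.6] [ 0.4725 -0.2549] [-1.9 -2.3  0.8  1.5]
bottle_amber 0.83 [577.3, 249.3, 62.7, 86.8] [ 0.4695 -0.2767] [-73.5 -10.9   1.    2.2]
```

View pics/w6c.png

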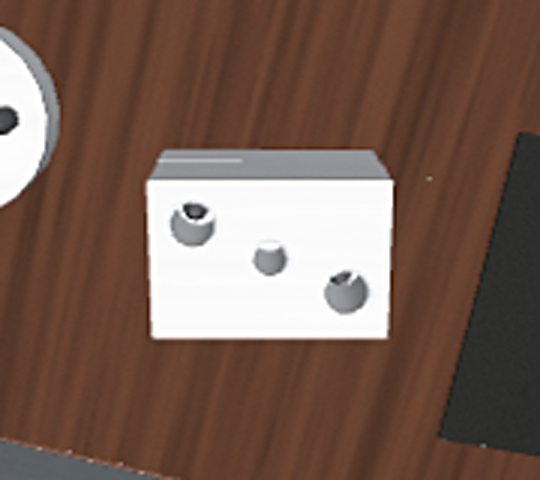

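The mould half sits flush on the base with a pin tip showing in each hole (crop (193,212) and (343,282)), so it is seated. Now the bottles go back, small one first.

>>> send_rows:
  commands:
    - [0,0,0,-7.53]
    - [0,0,0,-7.53]
    - [0,0,0,-7.53]
    - [0,0,0,-7.53]
    - [0,0,0,-7.53]
    - [0,0,0,-7.53]
    - [0,0,0,-7.53]
    - [0,0,0,-7.53]
    - [0,0,0,-7.53]
    - [0,0,0,-7.53]

```text
clock: 39.2
tool_pos: [0.4665, -0.051, 0.2028]
orientation: [-3.141, -0.0, 1.576]
force: [0.2, 0.6, -0.1]
width: 0.0849
gripper_force: 0.0
```

>>> send_rows:
  commands:
    - [-0.02,0.001,0,0]
    - [-0.04,0.001,0,0]
    - [-0.035,0.001,0,0]
    - [-0.02,0,0,0]
    - [-0.004,0,0,0]
    - [0,0,0,0]
    - [0,0,0,0]
  fingers: 45

```text
clock: 39.9
tool_pos: [0.4698, -0.1685, 0.2031]
orientation: [-3.141, -0.001, 1.573]
force: [-0.9, 0.0, 0.1]
width: 0.0704
gripper_force: 0.0
```

>>> send_rows:
  commands:
    - [-0.001,0,0.02,0]
    - [0,0,0.035,0]
    - [0,0,0.035,0]
    - [0,0,0.035,0]
    - [0,0,0.025,0]
    - [0,0,0.015,0]
    - [0,0,0.007,0]
    - [0,0,0.002,0]
    - [0,0,0,0]

```text
clock: 40.8
tool_pos: [0.4705, -0.171, 0.03]
orientation: [3.14, 0.0, 1.571]
force: [0.0, 0.4, 0.6]
width: 0.0703
gripper_force: 0.0
```

>>> send_rows:
  commands:
    - [0,0,0,0]
    - [0,0,0,0]
    - [0,0,0,0]
    - [0,0,0,0]
    - [0,0,0,0]
    - [0,0,0,0]
    - [0,0,0,0]
    - [0,0,0,0]
  fingers: 255

```text
clock: 41.6
tool_pos: [0.4703, -0.1715, 0.0303]
orientation: [3.141, 0.001, 1.571]
force: [-2.2, -0.7, 8.1]
width: 0.0371
gripper_force: 59.3
```

>>> send_rows:
  commands:
    - [0,0,-0.01,0]
    - [0,0,-0.025,0]
    - [0,0,-0.035,0]
    - [0,0,-0.035,0]
    - [0,0,-0.035,0]
    - [0,0,-0.02,0]
    - [0.01,0.001,-0.012,0]
    - [0.02,0.002,0,0]
    - [0.03,0.003,0,0]
    - [0.04,0.004,0,0]

```text
clock: 42.6
tool_pos: [0.4792, -0.0709, 0.2011]
orientation: [-3.141, 0.001, 1.568]
force: [0.1, 0.2, -1.0]
width: 0.037
gripper_force: 60.2
```

>>> send_rows:
  commands:
    - [0.045,0.006,0,0]
    - [0.045,0.006,0,0]
    - [0.045,0.006,0,0]
    - [0.045,0.006,0,0]
    - [0.045,0.005,0,0]
    - [0.03,0.002,0,0]
    - [0.013,0,0.01,0]
    - [0,0,0.03,0]
    - [0,0,0.035,0]
    - [0,0,0.035,0]

```text
clock: 43.6
tool_pos: [0.5099, 0.1976, 0.0901]
orientation: [-3.141, -0.0, 1.572]
force: [1.3, -0.3, -0.8]
width: 0.037
gripper_force: 60.2
```

>>> send_rows:
  commands:
    - [0,0,0.03,0]
    - [0,0,0.015,0]
    - [0,0,0.004,0]
    - [0,0,0.002,0]
    - [0,0,0.001,0]
    - [0,0,0,0]

```text
clock: 44.2
tool_pos: [0.5115, 0.1972, 0.0404]
orientation: [3.14, -0.001, 1.571]
force: [-0.1, 0.1, -0.7]
width: 0.0366
gripper_force: 60.2
```

>>> send_rows:
  commands:
    - [0,0,0.001,0]
    - [0,0,0.001,0]
    - [0,0,0.001,0]
    - [0,0,0,0]

```text
clock: 44.6
tool_pos: [0.5114, 0.1971, 0.0383]
orientation: [3.14, 0.001, 1.571]
force: [-5.2, -3.3, 18.1]
width: 0.037
gripper_force: 62.2
```

>>> send_rows:
  commands:
    - [0,0,0,0]
    - [0,0,0,0]
    - [0,0,0,0]
    - [0,0,0,0]
    - [0,0,-0.02,0]
    - [0,0,-0.04,0]
    - [0,0,-0.045,0]
    - [0,0,-0.04,0]
    - [-0.015,-0.002,-0.02,0]
    - [-0.03,-0.003,0,0]
  fingers: 40

```text
clock: 45.6
tool_pos: [0.5074, 0.1549, 0.2048]
orientation: [3.135, -0.004, 1.575]
force: [0.5, 0.2, -0.3]
width: 0.0718
gripper_force: 0.0
```

>>> send_rows:
  commands:
    - [-0.045,-0.004,0,0]
    - [-0.045,-0.004,0,0]
    - [-0.045,-0.004,0,0]
    - [-0.045,-0.004,0,0]
    - [-0.045,-0.004,0,0]
    - [-0.045,-0.004,0,0]
    - [-0.045,-0.004,0,0]
    - [-0.045,-0.004,0,0]
    - [-0.035,0,0,0]
    - [-0.013,0,0,0]
  fingers: 0

```text
clock: 46.6
tool_pos: [0.4726, -0.2607, 0.2009]
orientation: [-3.141, 0.001, 1.565]
force: [-0.2, -0.4, 0.1]
width: 0.0856
gripper_force: 0.0
```

>>> send_rows:
  commands:
    - [0,0,0.02,0]
    - [0,0,0.035,0]
    - [0,0,0.035,0]
    - [0,0,0.03,0]
    - [0,0,0.02,0]
    - [0,0,0.012,0]
    - [0,0,0.003,0]
    - [0,0,0,0]
    - [0,0,0,0]

```text
clock: 47.5
tool_pos: [0.4746, -0.2563, 0.0473]
orientation: [3.14, 0.001, 1.571]
force: [-0.1, 0.8, 0.4]
width: 0.0855
gripper_force: 0.0
```

>>> send_rows:
  commands:
    - [0,0,0,0]
    - [0,0,0,0]
    - [0,0,0,0]
    - [0,0,0,0]
    - [0,0,0,0]
    - [0,0,0,0]
    - [0,0,0,0]
    - [0,0,-0.01,0]
    - [0,0,-0.025,0]
    - [0,0,-0.035,0]
  fingers: 255

```text
clock: 48.5
tool_pos: [0.4723, -0.2554, 0.116]
orientation: [-3.138, -0.002, 1.571]
force: [0.0, -1.3, -2.3]
width: 0.0493
gripper_force: 62.8
```

>>> send_rows:
  commands:
    - [0,0,-0.035,0]
    - [0,0,-0.03,0]
    - [0,0,-0.015,0]
    - [0.01,0,-0.005,0]
    - [0.02,0.002,0,0]
    - [0.035,0.003,0,0]
    - [0.045,0.003,0,0]
    - [0.045,0.003,0,0]
    - [0.045,0.003,0,0]
    - [0.045,0.003,0,0]

```text
clock: 49.5
tool_pos: [0.4892, -0.0088, 0.1999]
orientation: [-3.139, -0.0, 1.571]
force: [0.8, -0.1, -3.4]
width: 0.0492
gripper_force: 62.8
```

>>> send_rows:
  commands:
    - [0.045,0.003,0,0]
    - [0.045,0.003,0,0]
    - [0.045,0,0,0]
    - [0.045,0,0,0]
    - [0.045,0,0,0]
    - [0.045,0,0,0]
    - [0.045,0,0,0]
    - [0.035,0,0,0]
    - [0.016,0,0,0]
    - [0,0,0,0]

```text
clock: 50.5
tool_pos: [0.4942, 0.3577, 0.1999]
orientation: [-3.139, -0.001, 1.576]
force: [-0.5, -1.0, -3.0]
width: 0.0491
gripper_force: 62.9
```

>>> send_rows:
  commands:
    - [0,0,0.01,0]
    - [0,0,0.03,0]
    - [0,0,0.035,0]
    - [0,0,0.03,0]
    - [0,0,0.02,0]
    - [0,0,0.012,0]
    - [0,0,0.006,0]
    - [0,0,0.001,0]
    - [0,0,0,0]

```text
clock: 51.4
tool_pos: [0.4973, 0.355, 0.058]
orientation: [3.141, -0.001, 1.57]
force: [0.1, -0.8, -2.6]
width: 0.0493
gripper_force: 62.9
```

>>> send_rows:
  commands:
    - [0,0,0.002,0]
    - [0,0,0.001,0]
    - [0,0,0.001,0]
    - [0,0,0,0]

```text
clock: 51.8
tool_pos: [0.4973, 0.3555, 0.0552]
orientation: [3.14, -0.0, 1.571]
force: [-3.3, -2.5, 10.8]
width: 0.0492
gripper_force: 64.1
```

>>> send_rows:
  commands:
    - [0,0,0,0]
    - [0,0,0,0]
    - [0,0,0,0]
    - [0,0,0,0]
    - [0,0,-0.02,0]
    - [0,0,-0.04,0]
    - [0,0,-0.045,0]
    - [0,0,-0.03,0]
    - [-0.015,0,-0.015,0]
    - [-0.03,0,0,0]
  fingers: 0

```text
clock: 52.8
tool_pos: [0.4971, 0.3132, 0.2063]
orientation: [3.138, -0.005, 1.574]
force: [0.2, -0.0, 0.2]
width: 0.085
gripper_force: 0.0
```

>>> send_rows:
  commands:
    - [-0.045,-0.003,0,0]
    - [-0.045,-0.003,0,0]
    - [-0.045,-0.003,0,0]
    - [-0.045,-0.003,0,0]
    - [-0.045,-0.003,0,0]
    - [-0.045,-0.003,0,0]
    - [-0.045,-0.003,0,0]
    - [-0.045,-0.002,0,0]
    - [-0.045,0,0,0]
    - [-0.045,0,0,0]

```text
clock: 53.8
tool_pos: [0.4735, -0.142, 0.2035]
orientation: [3.141, 0.0, 1.571]
force: [1.2, 1.0, 0.2]
width: 0.0854
gripper_force: 0.0
```

>>> send_rows:
  commands:
    - [-0.045,0,0,0]
    - [-0.045,0,0,0]
    - [-0.045,0,0,0]
    - [-0.04,0,0,0]
    - [-0.02,0,0,0]
    - [-0.007,0,0,0]
    - [0,0,0,0]
    - [0,0,0,0]

```text
clock: 54.6
tool_pos: [0.4743, -0.3401, 0.2033]
orientation: [3.142, -0.001, 1.573]
force: [0.1, 0.9, -0.2]
width: 0.085
gripper_force: 0.0
```

>>> send_rows:
  commands:
    - [0,0,0.02,0]
    - [0,0,0.035,0]
    - [0,0,0.035,0]
    - [0,0,0.03,0]
    - [0,0,0.02,0]
    - [0,0,0.01,0]
    - [0,0,0.003,0]
    - [0,0,0,0]
    - [0,0,0,0]

```text
clock: 55.5
tool_pos: [0.4747, -0.3423, 0.0515]
orientation: [3.14, 0.001, 1.571]
force: [0.4, -0.3, 0.1]
width: 0.0856
gripper_force: 0.0
```

>>> send_rows:
  commands:
    - [0,0,0,0]
    - [0,0,0,0]
    - [0,0,0,0]
    - [0,0,0,0]
    - [0,0,0,0]
    - [0,0,0,0]
    - [0,0,0,0]
    - [0,0,-0.01,0]
    - [0,0,-0.025,0]
    - [0,0,-0.035,0]
  fingers: 255

```text
clock: 56.5
tool_pos: [0.4721, -0.3412, 0.1198]
orientation: [-3.138, -0.002, 1.571]
force: [1.0, -0.3, -3.0]
width: 0.0542
gripper_force: 64.1
```

>>> send_rows:
  commands:
    - [0,0,-0.035,0]
    - [0,0,-0.03,0]
    - [0,0,-0.015,0]
    - [0.01,0,-0.003,0]
    - [0.02,-0.002,0,0]
    - [0.035,-0.003,0,0]
    - [0.045,-0.003,0,0]
    - [0.045,-0.003,0,0]
    - [0.045,-0.003,0,0]
    - [0.045,-0.003,0,0]

```text
clock: 57.5
tool_pos: [0.4548, -0.0947, 0.2018]
orientation: [-3.139, -0.001, 1.571]
force: [1.4, 0.7, -3.4]
width: 0.0539
gripper_force: 64.2
```

>>> send_rows:
  commands:
    - [0.045,-0.003,0,0]
    - [0.045,-0.003,0,0]
    - [0.045,0,0,0]
    - [0.045,0,0,0]
    - [0.045,0,0,0]
    - [0.045,0,0,0]
    - [0.045,0,0,0]
    - [0.036,0,0,0]
    - [0.017,0,0,0]
    - [0,0,0,0]

```text
clock: 58.5
tool_pos: [0.4481, 0.2741, 0.202]
orientation: [-3.139, -0.001, 1.576]
force: [-0.4, -0.9, -3.2]
width: 0.0538
gripper_force: 64.2
```

>>> send_rows:
  commands:
    - [0,0,0.01,0]
    - [0,0,0.03,0]
    - [0,0,0.035,0]
    - [0,0,0.03,0]
    - [0,0,0.02,0]
    - [0,0,0.01,0]
    - [0,0,0.005,0]
    - [0,0,0,0]
    - [0,0,0,0]

```text
clock: 59.4
tool_pos: [0.4513, 0.271, 0.064]
orientation: [3.14, -0.001, 1.571]
force: [0.3, -0.4, -3.4]
width: 0.0537
gripper_force: 64.2
```

>>> send_rows:
  commands:
    - [0,0,0.002,0]
    - [0,0,0.001,0]
    - [0,0,0.001,0]
    - [0,0,0,0]

```text
clock: 59.8
tool_pos: [0.451, 0.271, 0.0595]
orientation: [3.141, -0.0, 1.571]
force: [0.5, -0.8, -2.1]
width: 0.0536
gripper_force: 64.3
```

>>> send_rows:
  commands:
    - [0,0,0.001,0]
    - [0,0,0.001,0]
    - [0,0,0,0]

```text
clock: 60.1
tool_pos: [0.451, 0.2711, 0.0593]
orientation: [3.14, 0.001, 1.571]
force: [-5.7, -4.8, 23.0]
width: 0.054
gripper_force: 66.7
```

Contact, so I release, rise and inspect.

>>> send_rows:
  commands:
    - [0,0,0,0]
    - [0,0,0,0]
    - [0,0,0,0]
    - [0,0,0,0]
    - [0,0,0,0]
    - [0,0,-0.02,0]
    - [0,0,-0.04,0]
    - [0,0,-0.045,0]
    - [0,0,-0.045,0]
    - [0,0,-0.045,0]
  fingers: 0

```text
clock: 61.1
tool_pos: [0.4504, 0.2707, 0.2539]
orientation: [-3.141, 0.0, 1.571]
force: [0.8, -0.8, 0.2]
width: 0.0853
gripper_force: 0.0
```

>>> send_rows:
  commands:
    - [0,0.015,-0.03,0]
    - [0,0.015,-0.02,0]
    - [0,0,0,0]
    - [0,0,0,0]
    - [0,0,0,0]

```text
clock: 61.6
tool_pos: [0.4794, 0.2705, 0.3008]
orientation: [-3.139, 0.001, 1.572]
force: [-0.2, -0.6, -0.4]
width: 0.086
gripper_force: 0.0
```

```bash
python3 look.py w7 bottle_amber:.011 bottle_white:.011 bottle_small:.011 mould_top:.054
python3 - <<'E'
from h import *
s=ctrl.observe(); C=cam("wrist",s); g=cv2.imread("pics/w7.png")
# draw expected: discs (measured) and bottles centred on them
for n,d,c in [("bottle_amber","disc_amber",(.4495,.2736)),("bottle_white","disc_white",(.4955,.3545)),("bottle_small","disc_small",(.5105,.201))]:
    cv2.polylines(g,[proj(C,pts(d)+[*c,.008]).round().astype(int)],True,(0,255,0),1)
cv2.imwrite("pics/w7o.png",cv2.resize(g[60:320,200:460],None,fx=2.3,fy=2.3))
E
```

```text
61.6 [0.4794 0.2705 0.3008] [-3.1391e+00  1.3000e-03  1.5717e+00]
bottle_amber 0.82 [266.3, 169.3, 54.5, 63.1] [0.4528 0.2762] [-0.2  0.5  0.2 -0.4]
bottle_white 0.94 [310.2, 93.4, 53.3, 58.9] [0.4958 0.3558] [ 0.1  1.2 -0.1 -1.6]
bottle_small 0.98 [492.0, 254.7, 64.2, 49.2] [0.7236 0.1801] [-0.9 -2.3  0.7  1.7]
bottle_small 0.94 [328.8, 234.4, 33.8, 51.0] [0.5098 0.2038] [-0.7 -0.   0.6  0. ]
bottle_small 0.59 [284.4, 0.0, 38.2, 41.2] [0.464  0.4416] [-1.7 -1.   1.7 20. ]
mould_top 0.74 [287.0, 394.2, 44.8, 29.9] [ 0.4647 -0.0119] sides [np.float64(0.0504), np.float64(0.0549)] long-axis deg 0.2
```

View pics/w7o.png

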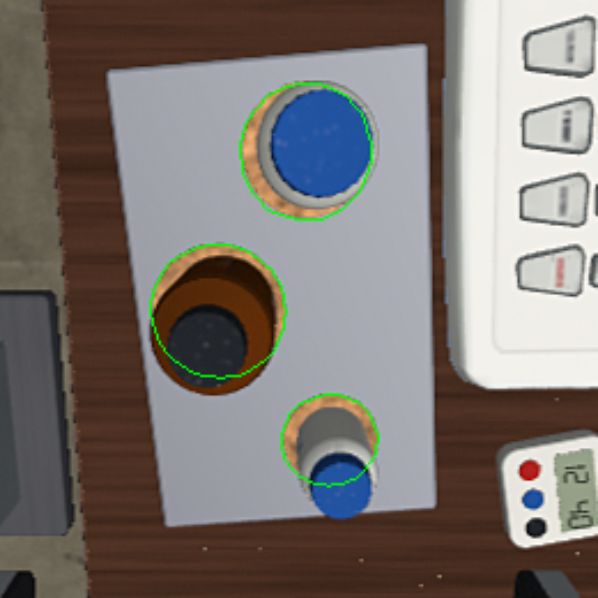

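All three bottles stand upright, each within about 4 mm of its disc centre (white at (310,145), amber (215,320), small (335,455) in the crop). The arm is clear, so I'm handing in.

```bash
python3 -c "
from workcell import ctrl
print(ctrl.sign_off())"
```

```text
the job is handed in; nothing more can be done
None
```

I handed the job in at about 62 s: the mould half sits on the oblong base's pins, and the three bottles are upright on their own discs, each measured within about 4 mm of centre. The sign-off returned no verdict.

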